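# Load the indexing fixture and turn it until its pin drops

### The arm

A 7-joint arm with a two-finger parallel gripper is mounted at the origin on a cart in front of the work surface, level with it; the furniture and walls round the work are solid. World frame = base frame: x ahead of the robot, y to its left, z up, the work surface at z = 0. Lengths are in m, angles in rad, forces in N, time in s.
With the tool pointing down it reaches from about 0.425 to 0.925 m from the base axis. Payload 6.8 kg.
Tool frame: the origin (TCP) lies where the fingers leave the gripper's body, on its centre line; the fingertips stand 73 mm ahead of it and the grasp point (between the pads) lies 54 mm ahead of it; z points along the fingers, y is the direction in which the jaws open and shut (so a half turn about z gives the same grasp; the last joint's range is limited). The gripper opens to 85 mm and grips with 20 to 120 N. Pads are 22 mm wide; open, the fingers measure 114 mm over their backs; the gripper's body (76 mm by 85 mm) begins 54 mm behind the grasp point. The pads swing forward as they close: fully open they stand 13 mm farther back than shut.
Start: joints at [1.196, 0.477, 0.022, 1.555, -0.011, 1.109, -0.083], TCP at [0.178, -0.651, 0.304] pointing down, gripper open.
Joint ranges: [-2.96, 2.96], [-0.34, 2.1], [-1.41, 1.46], [0.24, 2.44], [-1.37, 4.51], [0.17, 1.92], [-2.96, 2.96]. Speed limits (rad/s): [2.39, 2.39, 3.14, 3.14, 3.14, 3.14, 3.14].

### API

Orientations are given as a rotation vector (axis times angle).
In Python, from bench import r gives the robot as it stands.
- The arm moves only by the shell command python3 -m handwheel 'ROWS' [FORCE]. ROWS is JSON, a list that holds one entry, the list of rows, each a list of 7 numbers: the shift along the world's x, y, z in m, then the turn, a rotation vector about the world's x, y, z in rad, then the finger opening in m, from 0 to 0.0854. A call has 1 to 10 rows; each row shifts and turns the commanded pose from where the row before left it; what a row does not reach is not made up. A row lasts 1/12 s, in which the tool goes at most 41.7 mm and 7.16 degrees, less where a joint would pass 70% of its speed; a pose out of reach is approached as far as the arm can. A call is refused whole if a number of a shift passes 0.0417 or a number of a turn 0.125, either way. A call with a gripper value outside its range is refused whole. The fingers move at their own pace and stop on an object; FORCE is the grip in N (left out, the last holds). Time passes only in rows, so rows that do not move let the fingers close. It gives the time, the measured TCP pose, the force and the opening at its end, in the units of the state.
- r.get_obs(): the state, without advancing time (a new reading comes with each control period).
- r.grab_frame(name): name is "scene" or "side" or "wrist"; returns (picture, depth): 384x512x3 uint8, red, green, blue; 384x512 float32, m along the optical axis (not along the pixel's ray), 0 where there is no reading.
- r.get_calibration(name): a dict with "vertical_fov" (degrees; the focal length in pixels is half the picture's height over the tangent of half this angle, whatever the lens; pixels are square), "cx", "cy" (the principal point, pixels), "R" (3x3) and "t" (3): a world point X has camera coordinates R X + t; the wrist camera has in their place "T_tool_cam" (4x4, takes a point from camera to tool coordinates, whose origin is the TCP and whose axes are the flange's). Camera axes: x right, y down, z forward; pixel columns grow to the right and rows downward; lengths in m; the calibration is good to about 2 mm. A picture is of the moment at which its call begins: read the wrist's pose just before it. get_calibration takes no time and is no camera call.
- r.hand_in(): hands the job in, once; it reports no verdict.
Trained networks look in the newest picture that a camera, given by its name, has taken for a name from the list of things; names that differ only in an ending like _2 or _b are one class to them, and where a whole thing is asked for, a point or a joint stands for the part that bears it (a point fixed in the world has none). Each returns a list of dicts, best first, with "p" (0 to 1); they miss things now and then, are a little off and sometimes report something else, mostly with a low value. They report only what shows in the picture. A call takes as long as a camera call.
- r.masks_of(label, camera): "pixels" (384x512 bool, what is visible of it) and "at" ([column, row] in pixels, amid what is visible of it).
The state is a dict: "clock": time; "joints": joint angles; "qvel": joint speeds; "tau": joint torques, N m; "tcp_pos": TCP position; "orientation": TCP orientation; "contact_force": force on the tool from outside, world axes, zero at the start; "moment": the same for the moment, N m; "grip_width": finger opening in m.
Only numpy, scipy, OpenCV 4.12 (cv2) and the standard library are available. Lean on these libraries where they do the work, as an engineer would, in place of code of your own. Each camera call takes 0.05 s, during which the arm holds its last target.

### The job

Put the loose small bronze bushing upright into the empty nest of the indexing turntable and let go of it. Then push a spoke gently and slowly to turn the table anticlockwise (seen from above) until the index pin drops by its own weight into its hole, and lean on the spoke in the same direction with about 15 N, held for a second and never more than 25 N, to prove that the table is locked. Do not touch the pin, and leave the table locked and loaded.

Things in the scene. Friction and masses are not known exactly. Their poses are not given: they have to be found in the camera images.
- bushing_mid (a point): the loose bronze bushing, a plain ring 32 mm across and 28 mm tall, standing on its end on the bench; the point is on its axis, half-way up (14 mm above its underside), z axis up. A lower, wider grey bushing (42 mm across, 14 mm tall) lies about as well: not wanted
- empty_nest (a point): centre of the inner floor of the empty nest on the turntable (the two other nests already hold such bushings, fixed). The nest is a round cup of 37 mm inner and 46 mm outer diameter, its rim 7 mm above this floor; its axis lies 58 mm from the turntable's axis. z axis up. It moves with the table
- axis (a point): point of the turntable's vertical axis at the height of its top face (44 mm above the bench; disc 194 mm across, low hub in the middle up to 56 mm). The point does not turn: its x axis points from the turntable's axis to the index bracket, which stands at the rim (guide block over 100 to 136 mm, post to 162 mm from the axis, 36 mm wide, 73 mm tall)
- spoke_end (a point): centre of the black ball (18 mm across) at the end of one of the three level spokes, the one that stays on the side away from the bracket; 176 mm from the axis, 38 mm above the bench. The spokes are steel rods 10 mm thick, 120 degrees apart, bare between 130 and 167 mm from the axis with nothing but the bench beneath them
- turntable (a joint): angle of the turntable, growing anticlockwise seen from above; 0 when the line scribed on its rim stands at the mark on the bracket's guide block. It starts between -0.9 and -0.55. It turns freely (under 2 N at a spoke, slow pushes do not make it coast) and has hard end stops at -1.1 and +0.24. The index hole is in a steel sector clamped below the rim, which is adjustable: the table locks somewhere between -0.14 and +0.14, not known beforehand, with about 0.04 rad of play
- pin_knob (a point): top of the black knob (21 mm across) of the loose index pin (10 mm thick), which stands upright in the guide block of the bracket, 112 mm from the axis. Its foot slides on the sector, with this point 93 mm above the bench; over the hole it drops by itself about 9 mm, to 84 mm, if the table moves slowly (below about 0.3 rad/s). Once it is down and the play is taken up, the table is held firmly and the pushing force rises steeply

How it is judged:
On the way, in this order (a step that is already met when the one before it is completed fails the run):
1. the bushing stands in the empty nest, released, the pin still up (horizontal distance between bushing_mid and empty_nest below 0.006 m and z of bushing_mid in the frame of empty_nest below 0.0165 m and angle between bushing_mid's own z axis and vertical below 0.1 rad and contact force between the fingers and anything else below 0.2 N and z of pin_knob in the frame of axis above 0.045 m), for 0.2 s.
2. the index pin is down in its hole and the locked table is being leaned on with more than 8 N (z of pin_knob in the frame of axis below 0.0425 m and contact force between the fingers and turntable above 8 N), for 0.2 s.
At the end, for the whole second after the job is handed in: The bushing stands upright on the floor of its nest (within 6 mm of the centre, 2.5 mm of the floor and 0.1 rad), the index pin is down in its hole (knob top less than 42.5 mm above the table's top face, upright within 0.12 rad), and the table is at rest (horizontal distance between bushing_mid and empty_nest below 0.006 m and z of bushing_mid in the frame of empty_nest below 0.0165 m and angle between bushing_mid's own z axis and vertical below 0.1 rad and z of pin_knob in the frame of axis below 0.0425 m and angle between pin_knob's own z axis and vertical below 0.12 rad and velocity of joint turntable between -0.02 and 0.02 rad/s); the robot touches nothing.
It fails at once if the table was forced (more than 25 N on it from the robot) (contact force between the arm and turntable above 25 N).
It fails at once if the table was forced (more than 25 N on it from the fingers) (contact force between the fingers and turntable above 25 N).
It fails at once if the robot touched the index pin (contact force between any of the arm, the fingers and index_pin above 0.5 N).
It also fails if it takes over 69 s, if anything falls off the work surface, if the arm or the gripper's body presses on something with over 40 N, if the wrist force passes 120 N, or if a joint passes its speed limit or range.

## Working session

There is one attempt and no reset: what is moved stays moved. The work goes in short steps, Python scripts to look and compute and a shell command to move; the robot and the scene stay as the last step left them, time stands still between calls to the robot, and variables do not carry over. Pictures are saved under pics/ and viewed, and the job is handed in when it is done.

```bash
ls -la; mkdir -p pics
cat > h.py <<'E'
import numpy as np, cv2
from bench import r
from scipy.spatial.transform import Rotation as R
def cam(name,obs=None):
    c=r.get_calibration(name); f=192/np.tan(np.radians(c["vertical_fov"])/2)
    if "R" in c:
        Rm=np.array(c["R"]); t=np.array(c["t"]); return f,c["cx"],c["cy"],Rm.T,-Rm.T@t
    T=np.array(c["T_tool_cam"]); Rt=R.from_rotvec(obs["orientation"]).as_matrix()
    return f,c["cx"],c["cy"],Rt@T[:3,:3],Rt@T[:3,3]+np.array(obs["tcp_pos"])
def shot(name,fn=None):
    o=r.get_obs(); p,d=r.grab_frame(name)
    if fn: cv2.imwrite('pics/'+fn,p[:,:,::-1])
    return p,d,cam(name,o)
def world(uv,d,C):
    f,cx,cy,Rw,tw=C; uv=np.atleast_2d(uv).astype(float); d=np.atleast_1d(d)
    P=np.c_[(uv[:,0]-cx)/f*d,(uv[:,1]-cy)/f*d,d]; return P@Rw.T+tw
def cloud(mask,d,C):
    m=mask&(d>0); v,u=np.nonzero(m); return world(np.c_[u,v],d[v,u],C)
def proj(X,C):
    f,cx,cy,Rw,tw=C; P=(np.atleast_2d(X)-tw)@Rw; return np.c_[P[:,0]/P[:,2]*f+cx,P[:,1]/P[:,2]*f+cy]
E
python3 - <<'E'
from h import *
np.set_printoptions(precision=4,suppress=True)
print(r.get_obs())
for n in("scene","side","wrist"):
    p,d,C=shot(n,n+"0.png"); print(n,C)
    for l in("bushing_mid","empty_nest","spoke_end","pin_knob","turntable"):
        for m in r.masks_of(l,n)[:3]:
            X=cloud(m["pixels"],d,C); print(l,m["p"],m["at"],m["pixels"].sum(),np.median(X,0) if len(X) else None, X.min(0) if len(X) else None,X.max(0) if len(X) else None)
E
```

```text
total 12
drwxr-xr-x  3 agent agent 4096 Dec  6 13:34 .
drwxr-xr-x 23 root  root  4096 Dec  6 13:34 ..
drwxr-xr-x  2 agent agent 4096 Dec  6 13:34 pics
{'clock': 0.0, 'joints': array([ 1.1959,  0.4778,  0.0223,  1.5564, -0.0115,  1.1093, -0.0831]), 'qvel': array([ 0.0011, -0.0003,  0.002 , -0.0023,  0.0007,  0.0025, -0.0006]), 'tau': array([ -0.0009, -59.6444,   1.6076, -28.1192,   0.0124,   0.0094,
        -0.    ]), 'tcp_pos': array([ 0.1779, -0.6507,  0.3029]), 'orientation': array([-3.1119, -0.4177,  0.0006]), 'contact_force': array([-0.3997, -0.9518, -1.2765]), 'moment': array([0.0193, 0.0051, 0.0031]), 'grip_width': 0.08553959627046352}
scene (np.float64(433.40005776049827), 255.13940693476778, 192.37900023454978, array([[-0.7844, -0.3863,  0.4852],
       [-0.6199,  0.463 , -0.6335],
       [ 0.0201, -0.7977, -0.6027]]), array([0.0999, 0.7115, 0.6814]))
bushing_mid 0.73 [233.3, 298.2] 316 [0.4629 0.3034 0.0218] [ 0.4489  0.2844 -0.0013] [0.4805 0.3174 0.0313]
bushing_mid 0.3 [279.8, 187.7] 3589 [ 0.5871 -0.0164  0.0446] [ 0.4076 -0.2714 -0.002 ] [0.7358 0.1116 0.0779]
empty_nes
[... 712 characters left out ...]
.2372 -0.0008] [0.4813 0.3206 0.0293]
empty_nest 0.6 [265.8, 206.5] 2425 [ 0.5952 -0.0049  0.0427] [ 0.4063 -0.2517 -0.0032] [0.7165 0.1174 0.0757]
spoke_end 0.71 [263.4, 206.4] 2523 [ 0.5976 -0.0065  0.0426] [ 0.4108 -0.3151 -0.0032] [0.7376 0.1174 0.0757]
pin_knob 0.52 [227.9, 185.0] 60 [ 0.7006 -0.0335  0.0839] [ 0.6918 -0.2644 -0.0018] [ 0.7506 -0.0263  0.0923]
turntable 0.78 [262.9, 207.4] 2329 [ 0.5938 -0.0059  0.0428] [ 0.411  -0.2517 -0.0008] [0.7159 0.1174 0.0757]
wrist (np.float64(268.1835577733406), 258.01045013868514, 187.9377169208498, array([[ 0.262 , -0.9296, -0.259 ],
       [-0.9651, -0.2525, -0.0701],
       [-0.0003,  0.2683, -0.9633]]), array([ 0.2447, -0.6345,  0.3744]))
```

Run:
```python
import cv2
a=cv2.imread('pics/scene0.png'); b=cv2.imread('pics/side0.png')
cv2.imwrite('pics/scene0c.png',cv2.resize(a[80:340,130:430],None,fx=2.3,fy=2.3,interpolation=cv2.INTER_CUBIC))
cv2.imwrite('pics/side0c.png',cv2.resize(b[150:310,160:380],None,fx=3.5,fy=3.5,interpolation=cv2.INTER_CUBIC))
```

```text
(no output)
```

View pics/scene0c.png

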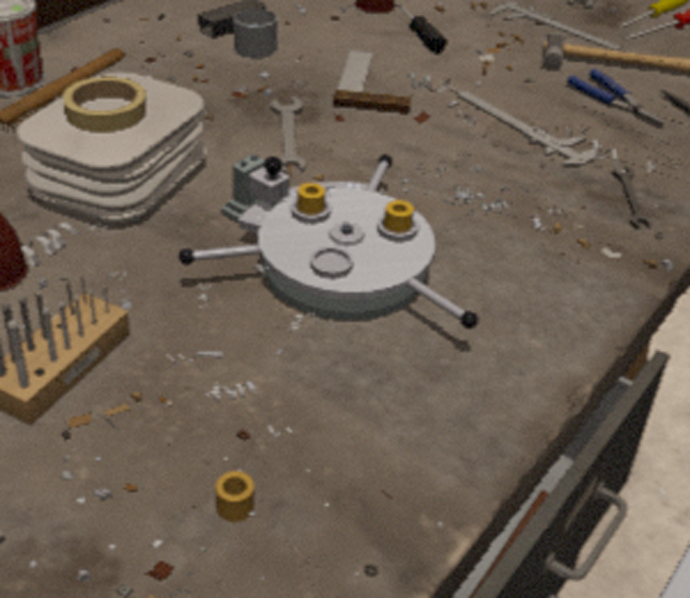

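View pics/side0c.png

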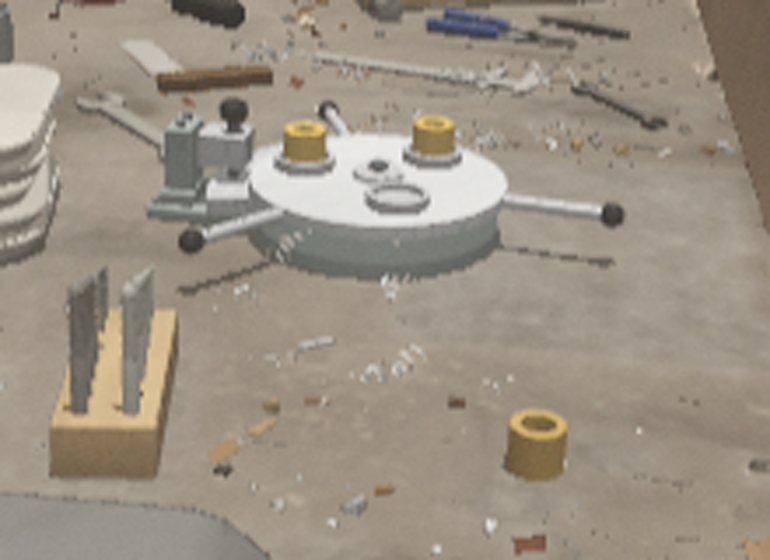

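The bronze bushing stands alone at about scene pixel (233, 298), near (0.465, 0.302). The turntable is around (0.585, -0.015), with the bracket on its far (+x) side. The empty nest is on the near side, and the away spoke points to the robot's side. I'll move over the table for a wrist view.

```bash
python3 -m handwheel '[[[0.019,0.035,0,0,0,0,0.0854],[0.019,0.035,0,0,0,0,0.0854],[0.019,0.035,0,0,0,0,0.0854],[0.019,0.035,0,0,0,0,0.0854],[0.019,0.035,0,0,0,0,0.0854],[0.019,0.035,0,0,0,0,0.0854],[0.019,0.035,0,0,0,0,0.0854],[0.019,0.035,0,0,0,0,0.0854],[0.019,0.035,0,0,0,0,0.0854],[0.019,0.035,0,0,0,0,0.0854]]]'
python3 -m handwheel '[[[0.019,0.035,0,0,0,0,0.0854],[0.019,0.035,0,0,0,0,0.0854],[0.019,0.035,0,0,0,0,0.0854],[0.019,0.035,0,0,0,0,0.0854],[0.019,0.035,0,0,0,0,0.0854],[0.019,0.035,0,0,0,0,0.0854],[0.019,0.035,0,0,0,0,0.0854],[0,0,0,0,0,0,0.0854],[0,0,0,0,0,0,0.0854]]]'
python3 - <<'E'
from h import *
np.set_printoptions(precision=4,suppress=True)
p,d,C=shot("wrist","wrist1.png"); print(C)
np.savez('w1.npz',p=p,d=d); import pickle; pickle.dump(C,open('w1.pkl','wb'))
for l in("bushing_mid","empty_nest","spoke_end","pin_knob"):
        for m in r.masks_of(l,"wrist")[:3]:
            X=cloud(m["pixels"],d,C); print(l,m["p"],m["at"],m["pixels"].sum(),np.median(X,0) if len(X) else None)
E
```

```text
clock: 1.73
tcp_pos: [0.3685, -0.2994, 0.3043]
orientation: [3.113, 0.417, 0.001]
contact_force: [1.0, -0.1, -0.3]
grip_width: 0.0856
clock: 2.48
tcp_pos: [0.5018, -0.0536, 0.3041]
orientation: [-3.112, -0.426, -0.001]
contact_force: [-0.1, -1.1, -0.5]
grip_width: 0.0854
(np.float64(268.1835577733406), 258.01045013868514, 187.9377169208498, array([[ 0.2671, -0.9285, -0.258 ],
       [-0.9637, -0.2576, -0.0706],
       [-0.0009,  0.2675, -0.9636]]), array([ 0.5684, -0.0366,  0.3746]))
bushing_mid 0.65 [270.4, 80.7] 26499 [ 0.6087 -0.0386  0.0445]
bushing_mid 0.51 [4.1, 121.0] 193 [0.4707 0.285  0.0084]
empty_nest 0.64 [270.1, 78.4] 26530 [ 0.6085 -0.0386  0.0445]
spoke_end 0.84 [268.7, 79.4] 26943 [ 0.6084 -0.0388  0.0444]
```

View pics/wrist1.png

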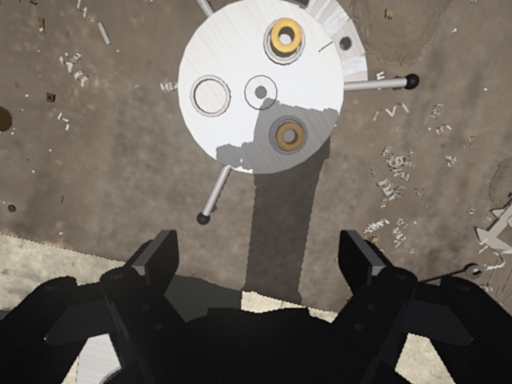

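The wrist view shows the empty nest at (211, 96), the hub at (261, 92) and the away spoke ball at (203, 219). A hole in the sector is at (346, 44), next to the scribed line. Now I'll measure these.

```bash
cat > fit.py <<'E'
from h import *
import pickle
np.set_printoptions(precision=4,suppress=True)
z=np.load('w1.npz'); p,d=z['p'],z['d']; C=pickle.load(open('w1.pkl','rb'))
def plane(uv,zz):
    f,cx,cy,Rw,tw=C; uv=np.atleast_2d(uv).astype(float)
    D=np.c_[(uv[:,0]-cx)/f,(uv[:,1]-cy)/f,np.ones(len(uv))]@Rw.T
    return tw+D*((zz-tw[2])/D[:,2])[:,None]
v,u=np.mgrid[0:384,0:512]
m=(d>0); W=np.full((384,512,3),np.nan); W[m]=cloud(m,d,C)
for (a,b) in [(211,96),(225,96),(190,100),(261,92),(240,110),(346,44),(203,219),(411,80),(285,38),(270,125),(300,200),(380,83),(211,81),(229,96)]: print((a,b),W[b,a])
E
python3 fit.py
python3 - <<'E'
import cv2
a=cv2.imread('pics/wrist1.png')
cv2.imwrite('pics/w1c.png',cv2.resize(a[0:180,170:370],None,fx=3.3,fy=3.3,interpolation=cv2.INTER_CUBIC))
E
```

```text
(211, 96) [0.5726 0.0211 0.0483]
(225, 96) [0.5769 0.0059 0.0459]
(190, 100) [0.5617 0.0443 0.0452]
(261, 92) [ 0.5916 -0.0333  0.0554]
(240, 110) [ 0.5665 -0.0147  0.0434]
(346, 44) [ 0.6791 -0.1205  0.001 ]
(203, 219) [ 0.421  -0.0025  0.0477]
(411, 80) [ 0.6504 -0.1947  0.0467]
(285, 38) [ 0.653  -0.0435  0.0475]
(270, 125) [ 0.5593 -0.0537  0.0443]
(300, 200) [ 0.4667 -0.1285 -0.0006]
(380, 83) [ 0.6388 -0.1632  0.0431]
(211, 81) [0.5884 0.0249 0.0475]
(229, 96) [0.5779 0.0003 0.0556]
```

View pics/w1c.png

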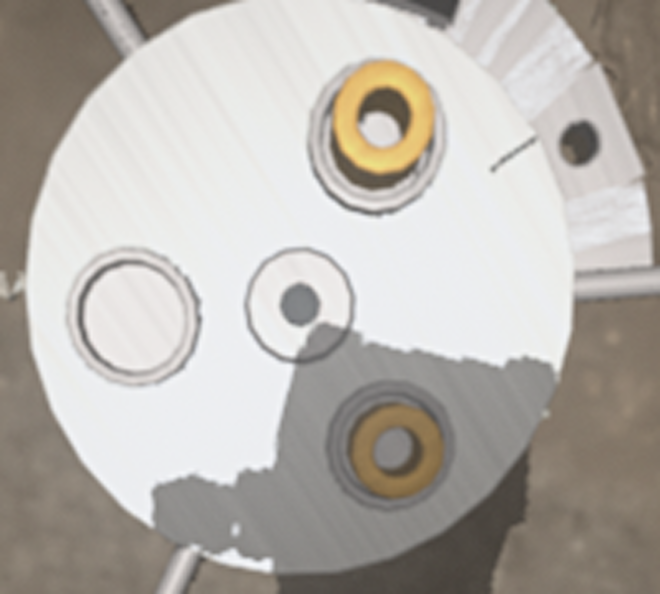

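```bash
cat >> fit.py <<'E'
print('---')
ax=plane((260.9,92.1),.056)[0]; ne=plane((210.6,95.8),.055)[0]; ball=plane((203,219),.038)[0]
print('axis',ax,'nest',ne,'dist',np.linalg.norm((ne-ax)[:2]),'ball',ball,np.linalg.norm((ball-ax)[:2]))
# disc edge fit
top=np.abs(W[...,2]-.044)<.004
X=W[top]; X=X[np.linalg.norm(X[:,:2]-ax[:2],axis=1)<.12]
print('disc extents',X.min(0),X.max(0))
for a,b in [(338,30),(352,55),(356,48),(335,52),(350,30),(340,62)]: print('sec',(a,b),W[b,a])
zs=W[48,353,2]
ho=plane((345.5,43.3),zs)[0]; l1=plane((170+490/3.3,171/3.3),.044)[0]; l2=plane((170+540/3.3,137/3.3),.044)[0]
ang=lambda P:np.degrees(np.arctan2(*(P-ax)[[1,0]]))
print('hole',ho,np.linalg.norm((ho-ax)[:2]),ang(ho),'line',ang(l1),ang(l2),'r',np.linalg.norm((l2-ax)[:2]),'nest',ang(ne),'ball',ang(ball))
E
python3 fit.py | sed -n '/---/,$p'
python3 - <<'E'
from h import *
np.set_printoptions(precision=4,suppress=True)
for n,px in(("scene",[(130+270/2.3,80+165/2.3),(130+347/2.3,80+228/2.3),(130+330/2.3,80+262/2.3),(130+469/2.3,80+319/2.3)]),("side",[(160+235/3.5,150+107/3.5),(160+378/3.5,150+165/3.5),(160+397/3.5,150+198/3.5),(160+611/3.5,150+214/3.5)])):
    p,d,C=shot(n)
    f,cx,cy,Rw,tw=C
    for (u,v),zz in zip(px,(.0865,.056,.055,.038)):
        D=Rw@np.array([(u-cx)/f,(v-cy)/f,1]); print(n,tw+D*(zz-tw[2])/D[2])
    for m in r.masks_of("bushing_mid",n)[:1]:
        X=cloud(m["pixels"],d,C)
        t=X[X[:,2]>.024]; print(len(t),t.mean(0),t.min(0),t.max(0))
        vv,uu=np.nonzero(m["pixels"]); print(uu.min(),uu.max(),vv.min(),vv.max())
        b=np.array([.465,.302,.014]); print(proj(b+[0,0,.014],C),proj(b-[0,0,.014],C))
    pn=r.masks_of("pin_knob",n)[:1]
    for m in pn: X=cloud(m["pixels"],d,C); X=X[X[:,2]>.06]; print('knob',np.median(X,0),X.min(0),X.max(0))
E
```

```text
---
axis [ 0.5915 -0.0333  0.056 ] nest [0.5726 0.0204 0.055 ] dist 0.056921097349620524 ball [ 0.4166 -0.0015  0.038 ] 0.17769691806692947
disc extents [ 0.4732 -0.1462  0.04  ] [0.6919 0.0639 0.048 ]
sec (338, 30) [ 0.6808 -0.0995  0.0327]
sec (352, 55) [ 0.6612 -0.1246  0.0308]
sec (356, 48) [ 0.669  -0.1261  0.0322]
sec (335, 52) [ 0.655  -0.1015  0.0454]
sec (350, 30) [ 0.6846 -0.1128  0.0321]
sec (340, 62) [ 0.6471 -0.1106  0.0443]
hole [ 0.6711 -0.1132  0.0297] 0.1128097906235854 -45.1056430630039 line -40.525323374631576 -40.77525708384824 r 0.0971043132818494 nest 109.3924236075778 ball 169.7020626628315
scene [ 0.7028 -0.0384  0.0865]
scene [ 0.588  -0.0303  0.056 ]
scene [0.5667 0.0297 0.055 ]
scene [ 0.417  -0.0021  0.038 ]
145 [0.4644 0.3007 0.0279] [0.449  0.2844 0.024 ] [0.4807 0.3161 0.0314]
224 240 285 306
[[231.2693 291.8424]] [[231.4574 301.2876]]
knob [ 0.5654 -0.0592  0.0722] [ 0.5351 -0.0924  0.06  ] [ 0.6619 -0.0247  0.0781]
side [ 0.7001 -0.0414  0.0865]
side [ 0.5885 -0.0189  0.056 ]
side [0.5685 0.0432 0.055 ]
side [0.4169 0.0019 0.038 ]
84 [0.4653 0.3046 0.0265] [0.4505 0.2872 0.024 ] [0.4797 0.3184 0.0286]
305 322 267 288
[[313.5944 270.5264]] [[312.6504 283.1504]]
knob [ 0.7006 -0.0338  0.0835] [ 0.6918 -0.0515  0.0662] [ 0.7104 -0.0251  0.0931]
```

Measured so far:

| Item | Value |
|---|---|
| Turntable axis | about (0.590, -0.032) |
| Empty nest | about (0.572, 0.021) |
| Table angle | about -0.66 |
| Estimated lock angle | about +0.08 (hole at -45°) |

Next I'll move over the bushing.

```bash
python3 -m handwheel '[[[-0.004,0.0395,-0.01,0,0,0,0.0854],[-0.004,0.0395,-0.01,0,0,0,0.0854],[-0.004,0.0395,-0.01,0,0,0,0.0854],[-0.004,0.0395,-0.01,0,0,0,0.0854],[-0.004,0.0395,-0.01,0,0,0,0.0854],[-0.004,0.0395,-0.01,0,0,0,0.0854],[-0.004,0.0395,-0.01,0,0,0,0.0854],[-0.004,0.0395,-0.01,0,0,0,0.0854],[-0.004,0.0395,-0.01,0,0,0,0.0854],[0,0,0,0,0,0,0.0854]]]'
python3 - <<'E'
from h import *
np.set_printoptions(precision=4,suppress=True)
p,d,C=shot("wrist","wrist2.png"); o=r.get_obs(); print(o["clock"],o["tcp_pos"],o["orientation"])
for m in r.masks_of("bushing_mid","wrist")[:2]:
    X=cloud(m["pixels"],d,C); t=X[X[:,2]>.024]; vv,uu=np.nonzero(m["pixels"]); print(m["p"],m["at"],uu.min(),uu.max(),vv.min(),vv.max())
    if len(t)>20:
        e=cv2.minEnclosingCircle(t[:,:2].astype(np.float32)); print(t.mean(0),t.min(0),t.max(0),e,len(t))
a=cv2.imread('pics/wrist2.png')
E
```

```text
clock: 3.87
tcp_pos: [0.4615, 0.3082, 0.213]
orientation: [-3.106, -0.433, 0.002]
contact_force: [0.2, 0.3, 0.5]
grip_width: 0.0857
3.9167 [0.4628 0.3043 0.2132] [-3.1094 -0.4297  0.0025]
0.82 [272.8, 187.8] 253 284 163 196
[0.4687 0.2993 0.0282] [0.4528 0.2836 0.024 ] [0.4835 0.3153 0.0301] ((0.46777310967445374, 0.2994236946105957), 0.01601591520011425) 499
```

View pics/wrist2.png

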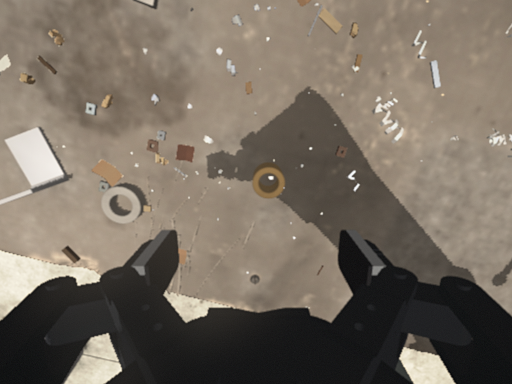

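Wrist view: the bronze bushing is at (269, 182), the grey one at (121, 205) is well clear. The arm was still settling, so I'll measure again.

```bash
cat > mb.py <<'E'
from h import *
np.set_printoptions(precision=4,suppress=True)
o=r.get_obs(); p,d,C=shot("wrist"); print(o["clock"],o["tcp_pos"],o["orientation"],o["grip_width"])
for m in r.masks_of("bushing_mid","wrist")[:1]:
    X=cloud(m["pixels"],d,C); t=X[X[:,2]>.024]
    if len(t)>20: print(m["p"],t.mean(0),cv2.minEnclosingCircle(t[:,:2].astype(np.float32)),len(t), (t.min(0)+t.max(0))/2)
E
python3 mb.py; python3 mb.py
```

```text
3.9667 [0.464  0.3012 0.2134] [-3.1124 -0.424   0.0019] 0.08561078515597474
0.96 [0.4687 0.3    0.0281] ((0.4676365256309509, 0.29960107803344727), 0.01608637161552906) 493 [0.4681 0.2997 0.0272]
4.0667 [0.4653 0.2982 0.2138] [ 3.1128  0.416  -0.0004] 0.08548304151813131
```

```bash
python3 mb.py; python3 mb.py
python3 - <<'E'
from h import *
for i in range(3): r.grab_frame("side"); o=r.get_obs(); print(o["clock"],o["tcp_pos"],o["qvel"].round(3))
E
```

```text
4.1667 [0.4658 0.2976 0.2141] [3.1133 0.4134 0.0007] 0.08513325309011742
0.62 [0.4684 0.2993 0.0282] ((0.4677142798900604, 0.299417108297348), 0.016060784459114075) 512 [0.4679 0.2992 0.0272]
4.2667 [0.4657 0.2979 0.2143] [3.1137 0.4137 0.0012] 0.085350896461487
0.67 [0.4681 0.3    0.0282] ((0.46779459714889526, 0.2993525266647339), 0.016066834330558777) 508 [0.4679 0.2998 0.0273]
4.4167 [0.46537906 0.29860617 0.21417188] [-0.007  0.005 -0.004 -0.001 -0.002 -0.001 -0.001]
4.4667 [0.46526638 0.29881243 0.21411933] [-0.007  0.002 -0.003 -0.     0.    -0.001  0.001]
4.5167 [0.46518033 0.29898817 0.21407381] [-0.002  0.002 -0.001 -0.002 -0.    -0.001 -0.001]
```

```bash
python3 -m handwheel '[[[0.0026,0.0005,-0.024,0,0,0,0.0854],[0,0,-0.024,0,0,0,0.0854],[0,0,-0.024,0,0,0,0.0854],[0,0,-0.024,0,0,0,0.0854],[0,0,-0.02,0,0,0,0.0854],[0,0,-0.015,0,0,0,0.0854],[0,0,0,0,0,0,0.0854],[0,0,0,0,0,0,0.0854]]]' 30
python3 - <<'E'
from h import *
shot("wrist","wrist3.png"); shot("side","side3.png"); o=r.get_obs(); print(o["clock"],o["tcp_pos"])
a=cv2.imread('pics/side3.png'); b=cv2.imread('pics/wrist3.png')
cv2.imwrite('pics/s3c.png',np.hstack([cv2.resize(a[200:320,240:390],(500,400)),cv2.resize(b[100:340,130:380],(300,288)).__class__(0) if 0 else cv2.copyMakeBorder(cv2.resize(b[100:340,130:380],(300,288)),0,112,0,0,0)]))
E
```

```text
clock: 5.18
tcp_pos: [0.4672, 0.2997, 0.0825]
orientation: [3.113, 0.418, -0.002]
contact_force: [0.7, 0.3, 0.0]
grip_width: 0.0855
5.2833 [0.46811122 0.30037257 0.08394324]
```

View pics/s3c.png

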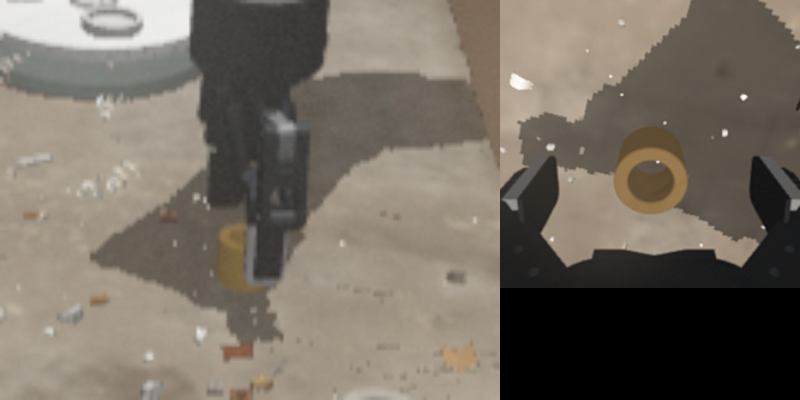

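The bushing stands between the open jaws. Closing now.

```bash
python3 -m handwheel '[[[0,0,0,0,0,0,0.025],[0,0,0,0,0,0,0.025],[0,0,0,0,0,0,0.025],[0,0,0,0,0,0,0.025],[0,0,0,0,0,0,0.025],[0,0,0,0,0,0,0.025],[0,0,0,0,0,0,0.025],[0,0,0,0,0,0,0.025]]]' 40
python3 - <<'E'
from h import *
shot("wrist","wrist4.png"); shot("side","side4.png"); o=r.get_obs(); print(o["clock"],o["tcp_pos"],o["grip_width"],o["contact_force"])
a=cv2.imread('pics/side4.png'); b=cv2.imread('pics/wrist4.png')
cv2.imwrite('pics/s4c.png',np.hstack([cv2.resize(a[230:300,270:357],(500,400)),cv2.copyMakeBorder(cv2.resize(b[100:340,130:380],(300,288)),0,112,0,0,0)]))
E
```

```text
clock: 5.95
tcp_pos: [0.4678, 0.3001, 0.0836]
orientation: [-3.114, -0.418, -0.001]
contact_force: [-2.0, -0.3, 5.7]
grip_width: 0.03
6.05 [0.46777121 0.30006804 0.08360015] 0.0301378623331695 [-1.82904192 -0.35200014  5.80442213]
```

View pics/s4c.png

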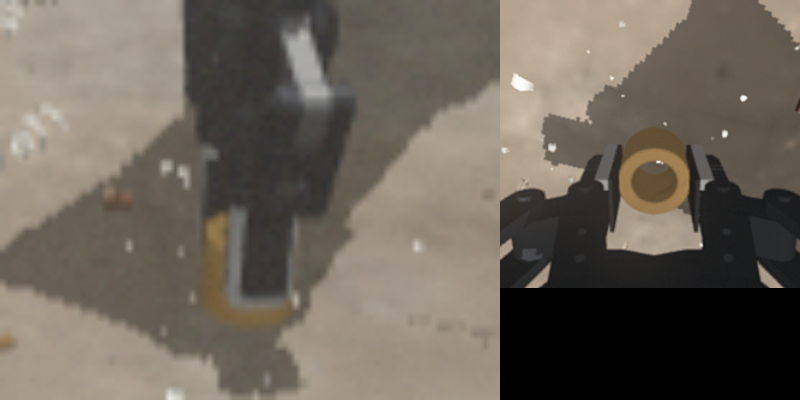

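Grasped, with a grip width of 30 mm. Now I'll lift and carry it over the table.

```bash
python3 -m handwheel '[[[0,0,0.02,0,0,0,0.025],[0,0,0.04,0,0,0,0.025],[0,0,0.04,0,0,0,0.025],[0,0,0.035,0,0,0,0.025],[0.013,-0.035,0.01,0,0,0,0.025],[0.013,-0.035,0,0,0,0,0.025],[0.013,-0.035,0,0,0,0,0.025],[0.013,-0.035,0,0,0,0,0.025],[0.013,-0.035,0,0,0,0,0.025],[0.013,-0.035,0,0,0,0,0.025]]]' 50
python3 -m handwheel '[[[0.013,-0.035,0,0,0,0,0.025],[0.013,-0.033,0,0,0,0,0.025],[0,0,0,0,0,0,0.025],[0,0,0,0,0,0,0.025],[0,0,0,0,0,0,0.025],[0,0,0,0,0,0,0.025],[0,0,0,0,0,0,0.025],[0,0,0,0,0,0,0.025]]]'
python3 - <<'E'
from h import *
import pickle
p,d,C=shot("wrist","wrist5.png"); o=r.get_obs(); print(o["clock"],o["tcp_pos"],o["orientation"],o["grip_width"],o["contact_force"])
np.savez('w5.npz',p=p,d=d); pickle.dump(C,open('w5.pkl','wb'))
b=cv2.imread('pics/wrist5.png'); cv2.imwrite('pics/w5c.png',cv2.resize(b[60:300,150:450],None,fx=2.5,fy=2.5,interpolation=cv2.INTER_CUBIC))
E
```

```text
clock: 6.88
tcp_pos: [0.5457, 0.088, 0.2281]
orientation: [3.113, 0.418, 0.0]
contact_force: [0.8, 0.4, -0.4]
grip_width: 0.0301
clock: 7.55
tcp_pos: [0.5713, 0.0233, 0.228]
orientation: [-3.113, -0.421, -0.0]
contact_force: [0.2, 0.7, 0.4]
grip_width: 0.0296
7.6 [0.57131905 0.02306059 0.22797897] [-3.11306700e+00 -4.20826998e-01 -5.50570990e-05] 0.02981671717622678 [-0.44345264 -0.83036553 -1.49703521]
```

View pics/w5c.png

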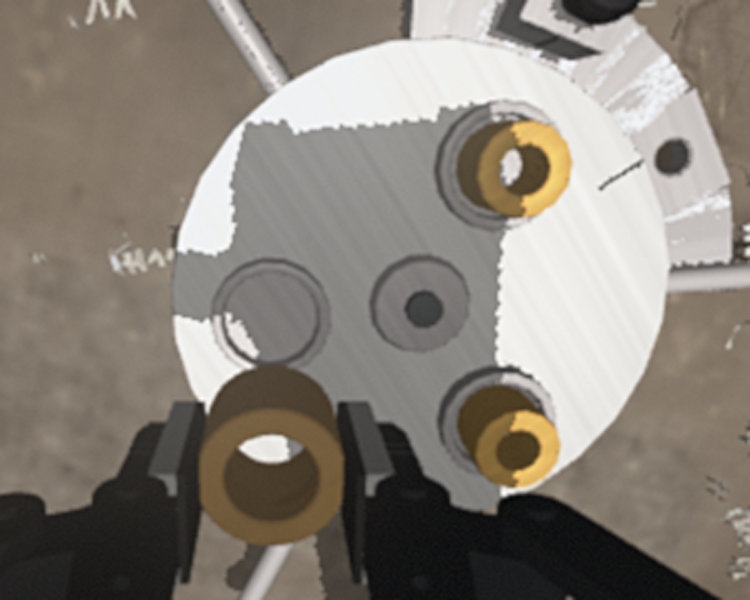

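```bash
cat > nest.py <<'E'
from h import *
import pickle
np.set_printoptions(precision=4,suppress=True)
z=np.load('w5.npz'); p,d=z['p'],z['d']; C=pickle.load(open('w5.pkl','rb'))
f,cx,cy,Rw,tw=C
def plane(u,v,zz):
    D=Rw@np.array([(u-cx)/f,(v-cy)/f,1]); return tw+D*(zz-tw[2])/D[2]
n=plane(258,185.2,.055); a=plane(150+421/2.5,60+303/2.5,.056)
print(n,a,np.linalg.norm((n-a)[:2]))
img=cv2.resize(p[60:300,150:450,::-1],None,fx=3,fy=3,interpolation=cv2.INTER_CUBIC)
t=np.linspace(0,2*np.pi,60)
for c,rr,zz,col in[(n,.023,.055,(0,0,255)),(n,.0185,.055,(0,255,0)),(n,.0185,.048,(255,0,0)),(a,.097,.044,(0,0,255))]:
    q=proj(np.c_[c[0]+rr*np.cos(t),c[1]+rr*np.sin(t),0*t+zz],C)
    q=((q-[150,60]+.5)*3-.5); cv2.polylines(img,[np.round(q).astype(int).reshape(-1,1,2)],True,col,1)
cv2.imwrite('pics/nest5.png',img[:520,100:800] if 0 else img[100:600,50:650])
m=d>0; W=np.full((384,512,3),np.nan); W[m]=cloud(m,d,C)
R0=np.linalg.norm(W[...,:2]-n[:2],axis=2)
for lo,hi in((0,.012),(.0195,.022),(.026,.032)): print(lo,np.nanmedian(W[(R0>lo)&(R0<hi)&(W[...,2]<.065)][:,2]))
rim=W[(R0<.03)&(W[...,2]>.0515)&(W[...,2]<.06)]; print('rim pts',len(rim),cv2.minEnclosingCircle(rim[:,:2].astype(np.float32)))
E
python3 nest.py
```

```text
[0.5751 0.023  0.055 ] [ 0.594  -0.0302  0.056 ] 0.05644795976951809
0 0.04746871458842594
0.0195 0.052990333860895855
0.026 0.04453190324604192
rim pts 571 ((0.5727508068084717, 0.022354189306497574), 0.02305908501148224)
```

View pics/nest5.png

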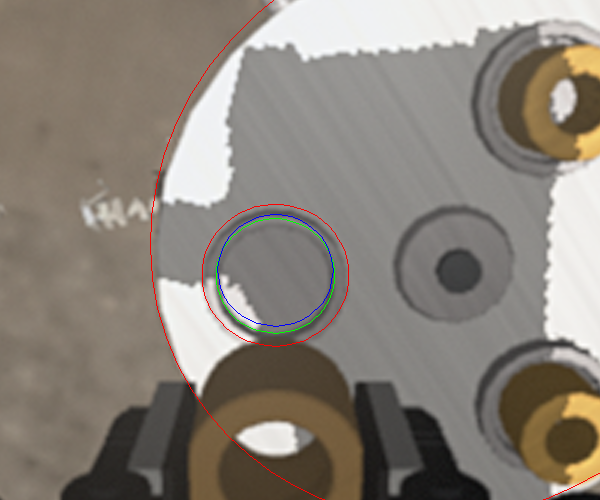

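```bash
cat >> nest.py <<'E'
def draw(c,fn):
    img=cv2.resize(p[150:230,215:305,::-1],None,fx=7,fy=7,interpolation=cv2.INTER_CUBIC)
    for rr,zz,col in[(.023,.055,(0,0,255)),(.0185,.055,(0,255,0)),(.0185,.048,(255,0,0)),(.023,.044,(0,200,255))]:
        q=proj(np.c_[c[0]+rr*np.cos(t),c[1]+rr*np.sin(t),0*t+zz],C)
        q=((q-[215,150]+.5)*7-.5); cv2.polylines(img,[np.round(q).astype(int).reshape(-1,1,2)],True,col,1)
    cv2.imwrite(fn,img)
draw((.5728,.0224),'pics/nest5b.png')
E
python3 nest.py >/dev/null
```

```text
(no output)
```

View pics/nest5b.png

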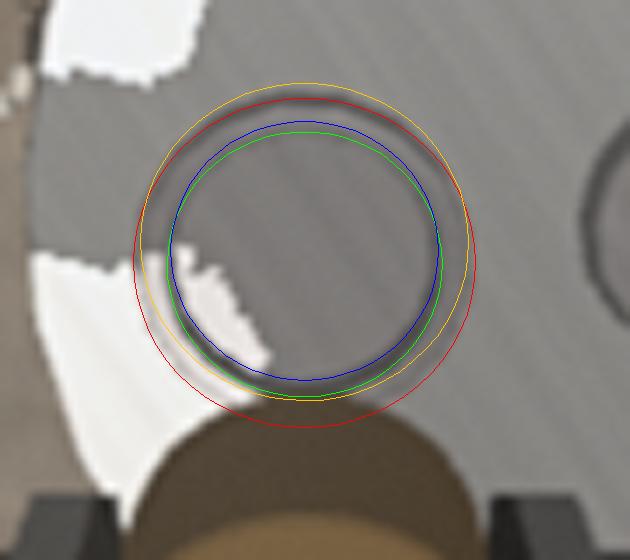

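Run:
```python
from h import *
import pickle
np.set_printoptions(precision=4,suppress=True)
z=np.load('w5.npz'); p,d=z['p'],z['d']; C=pickle.load(open('w5.pkl','rb'))
m=d>0; W=np.full((384,512,3),np.nan); W[m]=cloud(m,d,C)
u,v=150+272/2.5,60+470/2.5
hsv=cv2.cvtColor(p,cv2.COLOR_RGB2HSV); br=(hsv[...,1]>90)&(W[...,2]>.13)&(W[...,2]<.2)
X=W[br]; print(len(X),X.min(0),X.max(0)); t=X[np.abs(X[:,2]-.1724)<.004]; print(len(t),np.median(t,0),cv2.minEnclosingCircle(t[:,:2].astype(np.float32)))
o=r.get_obs(); print(o["clock"],o["tcp_pos"],o["orientation"])
```

```text
2575 [0.5554 0.0048 0.1467] [0.5875 0.0375 0.1765]
1786 [0.5713 0.0214 0.1726] ((0.5709770321846008, 0.022211752831935883), 0.01668146252632141)
7.6 [0.5713 0.0231 0.228 ] [-3.1131 -0.4208 -0.0001]
```

```bash
python3 -m handwheel '[[[0.0018,0,-0.015,0,0,0,0.025],[0,0,-0.02,0,0,0,0.025],[0,0,-0.02,0,0,0,0.025],[0,0,-0.015,0,0,0,0.025],[0,0,-0.01,0,0,0,0.025],[0,0,0,0,0,0,0.025],[0,0,0,0,0,0,0.025],[0,0,0,0,0,0,0.025]]]'
python3 - <<'E'
from h import *
np.set_printoptions(precision=4,suppress=True)
o=r.get_obs(); p,d,C=shot("wrist","wrist6.png"); shot("side","side6.png"); print(o["clock"],o["tcp_pos"],o["orientation"],o["contact_force"])
a=cv2.imread('pics/side6.png'); b=cv2.imread('pics/wrist6.png')
cv2.imwrite('pics/s6c.png',np.hstack([cv2.resize(a[160:240,220:320],(500,400),interpolation=cv2.INTER_CUBIC),cv2.copyMakeBorder(cv2.resize(b[130:290,180:340],(300,300)),0,100,0,0,0)]))
E
```

```text
clock: 8.27
tcp_pos: [0.574, 0.0222, 0.1488]
orientation: [-3.114, -0.418, -0.002]
contact_force: [-0.5, -0.1, -0.1]
grip_width: 0.0299
8.2667 [0.574  0.0222 0.1488] [-3.1136 -0.4181 -0.0024] [-0.4805 -0.0994 -0.1313]
```

View pics/s6c.png

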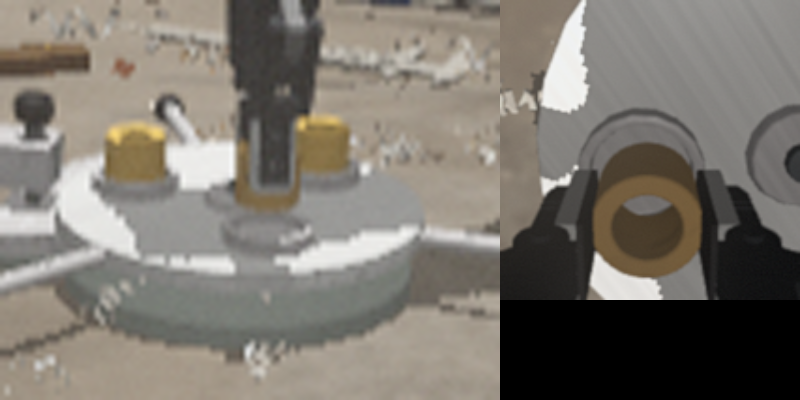

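Run:
```python
from h import *
np.set_printoptions(precision=4,suppress=True)
o=r.get_obs(); p,d,C=shot("wrist"); print(o["tcp_pos"])
m=d>0; W=np.full((384,512,3),np.nan); W[m]=cloud(m,d,C)
hsv=cv2.cvtColor(p,cv2.COLOR_RGB2HSV); br=(hsv[...,1]>90)&(np.abs(W[...,2]-(o["tcp_pos"][2]-.0556))<.004)&(np.linalg.norm(W[...,:2]-[.573,.022],axis=2)<.03)
t=W[br]; print(len(t),cv2.minEnclosingCircle(t[:,:2].astype(np.float32)))
R0=np.linalg.norm(W[...,:2]-[.573,.0222],axis=2)
rim=W[(R0<.026)&(W[...,2]>.0515)&(W[...,2]<.059)&(hsv[...,1]<60)][:,:2]
from scipy.optimize import least_squares
# outer-edge points: max radius per angle
a=np.arctan2(rim[:,1]-.0222,rim[:,0]-.573); print(len(rim),np.degrees(a.min()),np.degrees(a.max()),rim.max(0),rim.min(0))
c=rim.mean(0); hull=cv2.convexHull(rim.astype(np.float32))[:,0]
```

```text
[0.5741 0.022  0.1491]
1858 ((0.574073851108551, 0.021116405725479126), 0.01680733822286129)
630 -79.67749308731304 98.9514639492449 [0.5957 0.0451] [0.5695 0.0019]
```

```bash
python3 -m handwheel '[[[-0.001,0.001,-0.004,0,0,0,0.025],[0,0,-0.004,0,0,0,0.025],[0,0,-0.004,0,0,0,0.025],[0,0,0,0,0,0,0.025],[0,0,0,0,0,0,0.025]]]'
python3 -m handwheel '[[[0,0,-0.001,0,0,0,0.025],[0,0,-0.001,0,0,0,0.025],[0,0,-0.001,0,0,0,0.025],[0,0,0,0,0,0,0.025],[0,0,0,0,0,0,0.025]]]'
```

```text
clock: 8.83
tcp_pos: [0.5721, 0.0228, 0.1354]
orientation: [-3.114, -0.418, 0.001]
contact_force: [-0.0, -0.0, 0.2]
grip_width: 0.0295
clock: 9.25
tcp_pos: [0.5723, 0.0229, 0.1329]
orientation: [-3.114, -0.418, 0.0]
contact_force: [0.4, 0.1, -0.6]
grip_width: 0.0297
```

```bash
python3 -m handwheel '[[[0,0,-0.001,0,0,0,0.025],[0,0,0,0,0,0,0.025],[0,0,0,0,0,0,0.025]]]'
python3 - <<'E'
from h import *
np.set_printoptions(precision=4,suppress=True)
o=r.get_obs(); p,d,C=shot("wrist","wrist7.png"); shot("side","side7.png"); o2=r.get_obs();print(o["clock"],o["tcp_pos"],o["contact_force"],o2["tcp_pos"],o2["contact_force"])
a=cv2.imread('pics/side7.png'); b=cv2.imread('pics/wrist7.png')
cv2.imwrite('pics/s7c.png',np.hstack([cv2.resize(a[160:240,220:320],(500,400),interpolation=cv2.INTER_CUBIC),cv2.copyMakeBorder(cv2.resize(b[130:290,180:340],(300,300)),0,100,0,0,0)]))
E
```

```text
clock: 9.5
tcp_pos: [0.5723, 0.0228, 0.1319]
orientation: [3.114, 0.418, -0.0]
contact_force: [0.6, 0.4, -2.2]
grip_width: 0.0298
9.5 [0.5723 0.0228 0.1319] [ 0.6322  0.3664 -2.1819] [0.5724 0.0229 0.1319] [ 0.3057 -0.1972 -0.5618]
```

View pics/s7c.png

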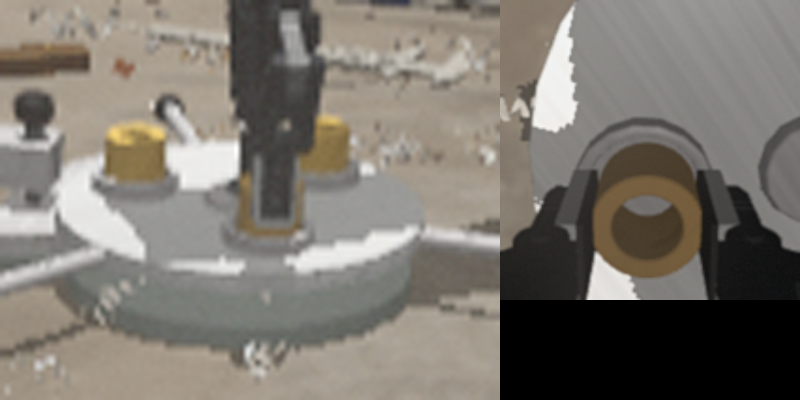

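The bushing is inside the nest rim, within about 1 mm of the floor. Releasing.

```bash
python3 -m handwheel '[[[0,0,-0.0005,0,0,0,0.034],[0,0,0,0,0,0,0.038],[0,0,0,0,0,0,0.044],[0,0,0,0,0,0,0.05],[0,0,0,0,0,0,0.05],[0,0,0,0,0,0,0.05]]]' 20
python3 -m handwheel '[[[0,0,0.01,0,0,0,0.05],[0,0,0.02,0,0,0,0.05],[0,0,0.03,0,0,0,0.05],[0,0,0.03,0,0,0,0.05],[0,0,0,0,0,0,0.05],[0,0,0,0,0,0,0.05],[0,0,0,0,0,0,0.05]]]'
python3 - <<'E'
from h import *
np.set_printoptions(precision=4,suppress=True)
o=r.get_obs(); p,d,C=shot("wrist","wrist8.png"); shot("side","side8.png"); print(o["clock"],o["tcp_pos"],o["contact_force"])
a=cv2.imread('pics/side8.png'); b=cv2.imread('pics/wrist8.png')
cv2.imwrite('pics/s8c.png',np.hstack([cv2.resize(a[160:240,220:320],(500,400),interpolation=cv2.INTER_CUBIC),cv2.copyMakeBorder(cv2.resize(b[100:260,180:340],(300,300)),0,100,0,0,0)]))
m=d>0; W=np.full((384,512,3),np.nan); W[m]=cloud(m,d,C)
hsv=cv2.cvtColor(p,cv2.COLOR_RGB2HSV); br=(hsv[...,1]>90)&(W[...,2]>.06)&(W[...,2]<.09)&(np.linalg.norm(W[...,:2]-[.573,.022],axis=2)<.025)
t=W[br]; top=t[t[:,2]>.072]; print(len(t),np.median(top,0),cv2.minEnclosingCircle(top[:,:2].astype(np.float32)))
A=np.c_[top[:,:2]-top[:,:2].mean(0),np.ones(len(top))]; print(np.linalg.lstsq(A,top[:,2],rcond=None)[0])
R0=np.linalg.norm(W[...,:2]-[.573,.0222],axis=2)
rim=W[(R0<.026)&(W[...,2]>.0515)&(W[...,2]<.059)&(hsv[...,1]<60)][:,:2]; print(rim.min(0),rim.max(0))
E
```

```text
clock: 10.1
tcp_pos: [0.5724, 0.0229, 0.1315]
orientation: [3.114, 0.418, 0.0]
contact_force: [0.1, -0.1, -0.4]
grip_width: 0.0502
clock: 10.68
tcp_pos: [0.5722, 0.0227, 0.2217]
orientation: [3.113, 0.418, 0.0]
contact_force: [-0.0, 0.2, -1.1]
grip_width: 0.0502
10.6833 [0.5722 0.0227 0.2217] [-0.021   0.2423 -1.108 ]
546 [0.5732 0.0211 0.0755] ((0.5725134611129761, 0.021356964483857155), 0.015850206837058067)
[-0.0041  0.0057  0.0755]
[ 0.5535 -0.0007] [0.5956 0.0447]
```

View pics/s8c.png

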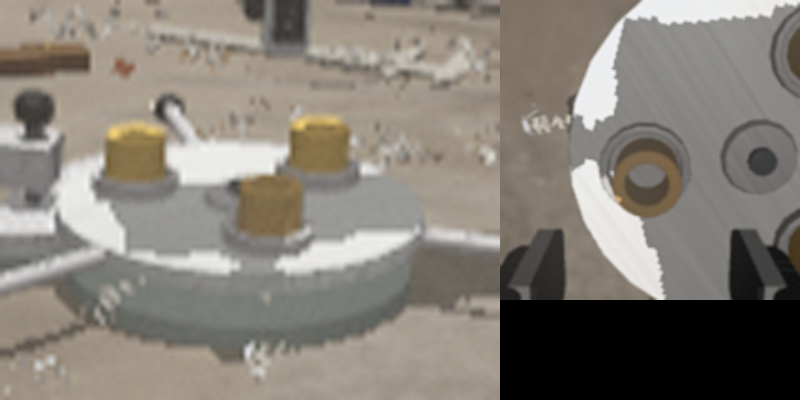

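The bushing is seated: its top is at 75.5 mm, it stands upright, and its centre is within about 1 mm of the nest's. Next I'll move to the +y side of the away spoke with the jaws closed.

```bash
python3 -m handwheel '[[[-0.02,0.006,0,0,0,0,0.05],[-0.03,0.007,0,0,0,0,0.0],[-0.03,0.007,0,0,0,0,0.0],[-0.03,0.007,0,0,0,0,0.0],[-0.013,0,0,0,0,0,0.0],[0,0,0,0,0,0,0.0],[0,0,0,0,0,0,0.0],[0,0,0,0,0,0,0.0]]]' 60
python3 - <<'E'
from h import *
np.set_printoptions(precision=4,suppress=True)
o=r.get_obs(); p,d,C=shot("wrist","wrist9.png"); print(o["clock"],o["tcp_pos"],o["contact_force"],o["grip_width"])
m=d>0; W=np.full((384,512,3),np.nan); W[m]=cloud(m,d,C)
R0=np.linalg.norm(W[...,:2]-[.5915,-.032],axis=2)
sp=(R0>.11)&(R0<.160)&(W[...,2]>.033)&(W[...,2]<.048)&(W[...,0]<.50)
X=W[sp]; print(len(X)); 
if len(X): 
    l=cv2.fitLine(X[:,:2].astype(np.float32),cv2.DIST_HUBER,0,.01,.01).ravel(); print(l,np.degrees(np.arctan2(l[1],l[0])),X.min(0),X.max(0))
img=p[...,::-1].copy()
cv2.imwrite('pics/wrist9.png',img)
E
```

```text
clock: 11.45
tcp_pos: [0.4503, 0.0497, 0.2213]
orientation: [-3.114, -0.417, -0.001]
contact_force: [0.3, -0.5, -0.1]
grip_width: 0.0003
11.45 [0.4503 0.0497 0.2213] [ 0.3216 -0.532  -0.1148] 0.00030422668271508314
525
[ 0.9816 -0.1912  0.4553 -0.0064] -11.02188 [ 0.4335 -0.0172  0.0372] [0.4839 0.0007 0.045 ]
```

View pics/wrist9.png

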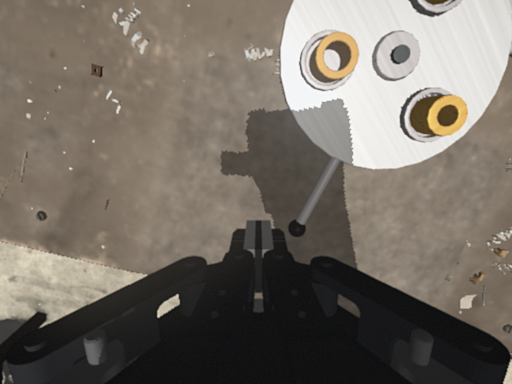

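The spoke runs along 169°, and its ball is at (297, 229), to the right of the closed fingertips. The way down is clear, so I'll descend and approach.

```bash
python3 -m handwheel '[[[0,0,-0.02,0,0,0,0],[0,0,-0.035,0,0,0,0],[0,0,-0.035,0,0,0,0],[0,0,-0.025,0,0,0,0],[0,0,-0.011,0,0,0,0],[-0.001,-0.008,0,0,0,0,0],[-0.001,-0.008,0,0,0,0,0],[-0.001,-0.006,0,0,0,0,0],[0,0,0,0,0,0,0],[0,0,0,0,0,0,0]]]'
python3 - <<'E'
from h import *
np.set_printoptions(precision=4,suppress=True)
o=r.get_obs(); p,d,C=shot("wrist","wrist10.png"); print(o["clock"],o["tcp_pos"],o["contact_force"],o["grip_width"])
shot("side","side10.png");shot("scene","scene10.png")
a=cv2.imread('pics/side10.png'); b=cv2.imread('pics/wrist10.png')
cv2.imwrite('pics/s10c.png',np.hstack([cv2.resize(a[160:240,250:350],(450,360),interpolation=cv2.INTER_CUBIC),cv2.resize(b[100:310,180:385],(350,360))]))
E
```

```text
clock: 12.33
tcp_pos: [0.4472, 0.027, 0.0966]
orientation: [3.114, 0.415, 0.004]
contact_force: [0.3, -0.4, 0.1]
grip_width: -0.0002
12.3333 [0.4472 0.027  0.0966] [ 0.2572 -0.3694  0.1025] -0.000244304845754012
```

View pics/s10c.png

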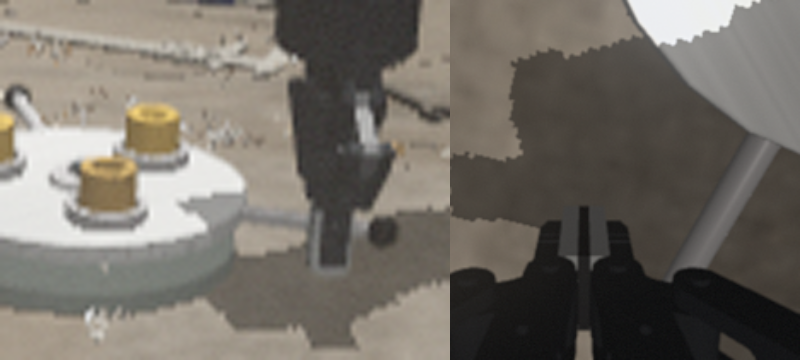

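```bash
python3 -m handwheel '[[[-0.0007,-0.0024,0,0,0,0,0],[-0.0007,-0.0024,0,0,0,0,0],[-0.0007,-0.0024,0,0,0,0,0],[-0.0007,-0.0024,0,0,0,0,0],[-0.0007,-0.0024,0,0,0,0,0],[-0.0007,-0.0024,0,0,0,0,0],[-0.0007,-0.0024,0,0,0,0,0],[-0.0007,-0.0024,0,0,0,0,0]]]'
python3 -m handwheel '[[[-0.0004,-0.0025,0,0,0,0,0],[-0.0004,-0.0025,0,0,0,0,0],[-0.0004,-0.0025,0,0,0,0,0],[-0.0004,-0.0025,0,0,0,0,0],[-0.0004,-0.0025,0,0,0,0,0],[-0.0004,-0.0025,0,0,0,0,0],[-0.0004,-0.0025,0,0,0,0,0],[-0.0004,-0.0025,0,0,0,0,0],[-0.0004,-0.0025,0,0,0,0,0],[-0.0004,-0.0025,0,0,0,0,0]]]'
python3 - <<'E'
from h import *
np.set_printoptions(precision=4,suppress=True)
o=r.get_obs(); p,d,C=shot("wrist","wrist11.png"); print(o["clock"],o["tcp_pos"],o["contact_force"],o["grip_width"])
shot("side","side11.png")
a=cv2.imread('pics/side11.png'); b=cv2.imread('pics/wrist11.png')
cv2.imwrite('pics/s11c.png',np.hstack([cv2.resize(a[150:250,210:335],(450,360),interpolation=cv2.INTER_CUBIC),cv2.resize(b[100:310,180:385],(350,360))]))
E
```

```text
clock: 13.15
tcp_pos: [0.4411, 0.0087, 0.0955]
orientation: [-3.113, -0.418, -0.001]
contact_force: [1.2, 0.9, -0.5]
grip_width: 0.0
clock: 13.98
tcp_pos: [0.4367, -0.0166, 0.0954]
orientation: [3.114, 0.418, -0.0]
contact_force: [0.2, 1.6, 0.7]
grip_width: 0.0002
13.9833 [ 0.4367 -0.0166  0.0954] [0.1509 1.5819 0.7205] 0.0001700920275927087
```

View pics/s11c.png

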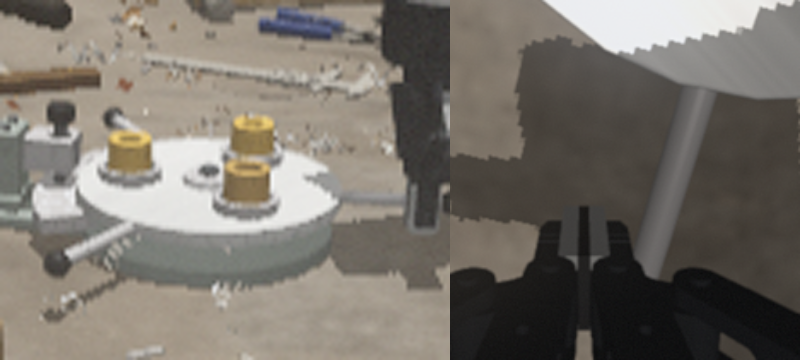

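```bash
cat > sp.py <<'E'
from h import *
np.set_printoptions(precision=4,suppress=True)
o=r.get_obs(); p,d,C=shot("wrist"); print(o["clock"],o["tcp_pos"],o["contact_force"])
m=d>0; W=np.full((384,512,3),np.nan); W[m]=cloud(m,d,C)
R0=np.linalg.norm(W[...,:2]-[.5915,-.032],axis=2)
sp=(R0>.103)&(R0<.150)&(W[...,2]>.034)&(W[...,2]<.048)&(W[...,0]<.52)
X=W[sp]; l=cv2.fitLine(X[:,:2].astype(np.float32),cv2.DIST_HUBER,0,.01,.01).ravel(); s=np.degrees(np.arctan2(-l[1],-l[0]))%360
c=X.mean(0)-[.5915,-.032,0]; print('spoke deg',s,'by centroid',np.degrees(np.arctan2(c[1],c[0]))%360,len(X),'tcp phi',np.degrees(np.arctan2(o["tcp_pos"][1]+.032,o["tcp_pos"][0]-.5915))%360)
p,d,C=shot("side"); ms=r.masks_of("pin_knob","side")
for q in ms[:1]:
    X=cloud(q["pixels"],d,C); X=X[(X[:,2]>.06)&(X[:,0]>.67)]; print('knob',q["p"],q["at"],X[:,2].max(),np.percentile(X[:,2],90),np.median(X,0))
cv2.imwrite('pics/side_now.png',cv2.resize(p[150:250,200:335,::-1],None,fx=5,fy=5,interpolation=cv2.INTER_CUBIC))
E
python3 sp.py
```

```text
14.0833 [ 0.4364 -0.017   0.0953] [0.1475 1.0777 0.1721]
spoke deg 177.02335 by centroid 180.27871886463157 2304 tcp phi 174.46929261675984
knob 0.51 [227.9, 181.7] 0.09286127878891592 0.09125077956711819 [ 0.7007 -0.0338  0.0857]
```

```bash
python3 -m handwheel '[[[0,-0.0025,0,0,0,0,0],[0,-0.0025,0,0,0,0,0],[0,-0.0025,0,0,0,0,0],[0,-0.0025,0,0,0,0,0],[0,-0.0025,0,0,0,0,0],[0,-0.0025,0,0,0,0,0],[0,-0.0025,0,0,0,0,0],[0,-0.0025,0,0,0,0,0],[0,-0.0025,0,0,0,0,0],[0,-0.0025,0,0,0,0,0]]]'
python3 -m handwheel '[[[0.0004,-0.0024,0,0,0,0,0],[0.0004,-0.0024,0,0,0,0,0],[0.0004,-0.0024,0,0,0,0,0],[0.0004,-0.0024,0,0,0,0,0],[0.0004,-0.0024,0,0,0,0,0],[0.0004,-0.0024,0,0,0,0,0],[0.0004,-0.0024,0,0,0,0,0]]]'
python3 sp.py
```

```text
clock: 15.07
tcp_pos: [0.437, -0.0416, 0.0955]
orientation: [3.114, 0.418, 0.001]
contact_force: [0.7, 1.1, 0.6]
grip_width: -0.0002
clock: 15.65
tcp_pos: [0.4396, -0.0583, 0.0954]
orientation: [-3.114, -0.418, 0.0]
contact_force: [-0.2, 1.9, -0.4]
grip_width: 0.0001
15.65 [ 0.4396 -0.0583  0.0954] [-0.2338  1.9044 -0.3793]
spoke deg 183.08582 by centroid 195.25254741405655 2453 tcp phi 189.83846202126384
```

View pics/side_now.png

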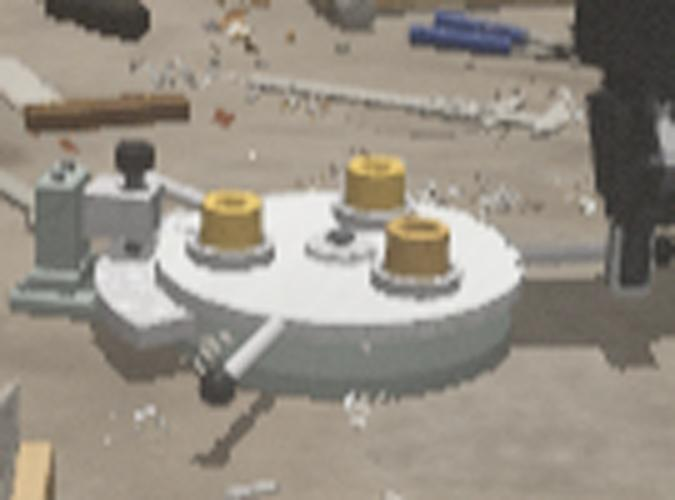

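```bash
python3 -m handwheel '[[[0.0003,-0.0015,0,0,0,0,0],[0.0003,-0.0015,0,0,0,0,0],[0.0003,-0.0015,0,0,0,0,0],[0.0003,-0.0015,0,0,0,0,0],[0.0003,-0.0015,0,0,0,0,0],[0.0003,-0.0015,0,0,0,0,0],[0.0003,-0.0015,0,0,0,0,0],[0.0003,-0.0015,0,0,0,0,0],[0.0003,-0.0015,0,0,0,0,0],[0.0003,-0.0015,0,0,0,0,0]]]'
cat > ang.py <<'E'
from h import *
np.set_printoptions(precision=4,suppress=True)
A=np.array([.5895,-.031])
for n in("scene","side"):
    p,d,C=shot(n); m=d>0; W=np.full((384,512,3),np.nan); W[m]=cloud(m,d,C)
    hsv=cv2.cvtColor(p,cv2.COLOR_RGB2HSV)
    rr=np.linalg.norm(W[...,:2]-A,axis=2)
    br=((hsv[...,1]>120)&(W[...,2]>.064)&(W[...,2]<.085)&(rr<.09)).astype(np.uint8)
    k,lab,st,ce=cv2.connectedComponentsWithStats(br)
    for i in range(1,k):
        if st[i,4]>30:
            c=W[lab==i].mean(0); print(n,st[i,4],c,np.degrees(np.arctan2(c[1]-A[1],c[0]-A[0])).round(1),np.linalg.norm(c[:2]-A).round(4))
    kn=(rr>.095)&(rr<.13)&(W[...,2]>.07)&(W[...,0]>.68)&(hsv[...,2]<80); X=W[kn]
    if len(X)>5: print(n,'knob',len(X),np.percentile(X[:,2],[50,95,100]),np.median(X,0))
    if n=="side": cv2.imwrite('pics/side_now.png',cv2.resize(p[150:250,200:335,::-1],None,fx=5,fy=5,interpolation=cv2.INTER_CUBIC))
E
python3 ang.py
```

```text
clock: 16.63
tcp_pos: [0.4427, -0.0733, 0.0954]
orientation: [3.114, 0.418, 0.0]
contact_force: [-0.6, 2.1, 0.4]
grip_width: 0.0001
scene 101 [ 0.5808 -0.086   0.0721] -98.9 0.0557
scene 103 [ 0.641  -0.0048  0.072 ] 26.9 0.0577
scene 112 [0.5426 0.0055 0.0718] 142.1 0.0594
scene knob 56 [0.0894 0.0948 0.0952] [ 0.6975 -0.0381  0.0894]
side 35 [ 0.6437 -0.0047  0.073 ] 25.9 0.0602
side knob 38 [0.0864 0.0917 0.093 ] [ 0.7005 -0.0332  0.0864]
```

```bash
python3 -m handwheel '[[[0.0004,-0.0014,0,0,0,0,0],[0.0004,-0.0014,0,0,0,0,0],[0.0004,-0.0014,0,0,0,0,0],[0.0004,-0.0014,0,0,0,0,0],[0.0004,-0.0014,0,0,0,0,0],[0.0004,-0.0014,0,0,0,0,0],[0,0,0,0,0,0,0]]]'
python3 -m handwheel '[[[0.0003,-0.001,0,0,0,0,0],[0.0003,-0.001,0,0,0,0,0],[0.0003,-0.001,0,0,0,0,0],[0.0003,-0.001,0,0,0,0,0],[0,0,0,0,0,0,0]]]'
python3 ang.py
```

```text
clock: 17.32
tcp_pos: [0.445, -0.0821, 0.0954]
orientation: [3.113, 0.417, -0.0]
contact_force: [-0.1, 1.3, 0.3]
grip_width: -0.0003
clock: 17.73
tcp_pos: [0.4462, -0.0859, 0.0954]
orientation: [3.114, 0.417, -0.0]
contact_force: [-0.2, -0.2, -0.1]
grip_width: -0.0001
scene 99 [ 0.5857 -0.0861  0.0724] -94.0 0.0552
scene 97 [ 0.6388 -0.0006  0.0724] 31.6 0.0579
scene 113 [0.5396 0.0017 0.0719] 146.8 0.0597
scene knob 57 [0.0899 0.0944 0.0953] [ 0.6971 -0.0384  0.0899]
side knob 36 [0.0859 0.0913 0.0927] [ 0.7002 -0.0334  0.0859]
```

View pics/side_now.png

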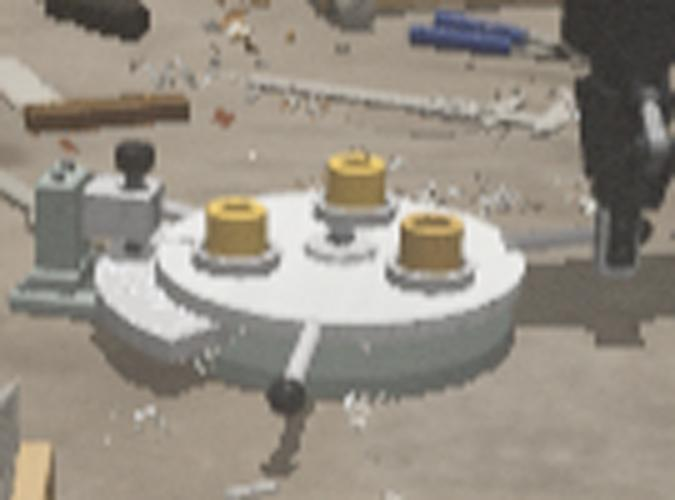

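```bash
python3 -m handwheel '[[[0.0004,-0.001,0,0,0,0,0],[0.0004,-0.001,0,0,0,0,0],[0.0004,-0.001,0,0,0,0,0],[0.0004,-0.001,0,0,0,0,0],[0,0,0,0,0,0,0]]]'
python3 -m handwheel '[[[0.0004,-0.001,0,0,0,0,0],[0.0004,-0.001,0,0,0,0,0],[0.0004,-0.001,0,0,0,0,0],[0,0,0,0,0,0,0]]]'
python3 ang.py
```

```text
clock: 18.25
tcp_pos: [0.4479, -0.0898, 0.0954]
orientation: [3.114, 0.417, 0.0]
contact_force: [0.8, -0.5, 0.3]
grip_width: 0.0
clock: 18.58
tcp_pos: [0.4491, -0.0928, 0.0954]
orientation: [3.114, 0.417, 0.0]
contact_force: [-1.3, 0.2, -0.0]
grip_width: 0.0005
scene 99 [ 0.5889 -0.0861  0.072 ] -90.6 0.0551
scene 94 [0.6366 0.0022 0.0729] 35.2 0.0576
scene 114 [ 0.5381 -0.0009  0.0718] 149.6 0.0595
scene knob 46 [0.0823 0.0861 0.0868] [ 0.6979 -0.0365  0.0823]
side 33 [0.64   0.0032 0.0735] 34.2 0.061
side knob 31 [0.078  0.0829 0.0836] [ 0.701  -0.0307  0.078 ]
```

The pin has dropped about 9 mm in both views: the knob top went from 92.7 to 83.6 mm in the side camera. Now I'll take up the play in small steps, watching the force.

```bash
for i in 1 ; do python3 -m handwheel '[[[0.0002,-0.0005,0,0,0,0,0],[0.0002,-0.0005,0,0,0,0,0],[0,0,0,0,0,0,0]]]'; done
python3 -m handwheel '[[[0.0002,-0.0005,0,0,0,0,0],[0.0002,-0.0005,0,0,0,0,0],[0,0,0,0,0,0,0]]]'
```

```text
clock: 18.93
tcp_pos: [0.4494, -0.0935, 0.0954]
orientation: [3.114, 0.418, -0.0]
contact_force: [-0.7, 0.2, -0.2]
grip_width: 0.0002
clock: 19.18
tcp_pos: [0.4497, -0.0944, 0.0954]
orientation: [-3.113, -0.418, 0.0]
contact_force: [-0.3, 1.1, 0.4]
grip_width: 0.0001
```

```bash
python3 -m handwheel '[[[0.0002,-0.0005,0,0,0,0,0],[0.0002,-0.0005,0,0,0,0,0],[0,0,0,0,0,0,0]]]'
python3 -m handwheel '[[[0.0002,-0.0005,0,0,0,0,0],[0.0002,-0.0005,0,0,0,0,0],[0,0,0,0,0,0,0]]]'
```

```text
clock: 19.43
tcp_pos: [0.4501, -0.095, 0.0953]
orientation: [-3.113, -0.419, 0.0]
contact_force: [-0.4, 2.9, 1.0]
grip_width: -0.0002
clock: 19.68
tcp_pos: [0.4503, -0.0955, 0.0953]
orientation: [-3.112, -0.419, 0.001]
contact_force: [-1.8, 5.7, 0.8]
grip_width: 0.0001
```

```bash
python3 -m handwheel '[[[0.0002,-0.0005,0,0,0,0,0],[0.0001,-0.0003,0,0,0,0,0],[0,0,0,0,0,0,0]]]'
python3 -m handwheel '[[[0.0001,-0.0003,0,0,0,0,0],[0,0,0,0,0,0,0]]]'
```

```text
clock: 19.93
tcp_pos: [0.4505, -0.0958, 0.0953]
orientation: [-3.112, -0.42, 0.001]
contact_force: [-1.4, 7.2, 1.4]
grip_width: 0.0
clock: 20.1
tcp_pos: [0.4505, -0.096, 0.0953]
orientation: [-3.112, -0.42, 0.001]
contact_force: [-2.4, 7.7, 1.9]
grip_width: 0.0001
```

```bash
python3 -m handwheel '[[[0.0002,-0.0006,0,0,0,0,0],[0.0002,-0.0006,0,0,0,0,0],[0,0,0,0,0,0,0],[0,0,0,0,0,0,0]]]'
python3 -m handwheel '[[[0.0001,-0.0003,0,0,0,0,0],[0,0,0,0,0,0,0],[0,0,0,0,0,0,0]]]'
```

```text
clock: 20.43
tcp_pos: [0.4508, -0.0964, 0.0952]
orientation: [-3.111, -0.421, 0.001]
contact_force: [-3.6, 10.2, 2.8]
grip_width: -0.0003
clock: 20.68
tcp_pos: [0.4508, -0.0966, 0.0952]
orientation: [-3.11, -0.422, 0.001]
contact_force: [-2.9, 12.0, 2.0]
grip_width: 0.0004
```

```bash
python3 -m handwheel '[[[0.0001,-0.0003,0,0,0,0,0],[0.0001,-0.0003,0,0,0,0,0],[0,0,0,0,0,0,0],[0,0,0,0,0,0,0]]]'
python3 -m handwheel '[[[0,0,0,0,0,0,0],[0,0,0,0,0,0,0],[0,0,0,0,0,0,0],[0,0,0,0,0,0,0]]]'
```

```text
clock: 21.02
tcp_pos: [0.4509, -0.0968, 0.0952]
orientation: [-3.11, -0.422, 0.002]
contact_force: [-3.2, 11.8, 3.5]
grip_width: -0.0003
clock: 21.35
tcp_pos: [0.4509, -0.0967, 0.0952]
orientation: [-3.11, -0.422, 0.002]
contact_force: [-3.7, 12.2, 3.5]
grip_width: 0.0001
```

```bash
python3 -m handwheel '[[[0.0002,-0.0005,0,0,0,0,0],[0,0,0,0,0,0,0],[0,0,0,0,0,0,0],[0,0,0,0,0,0,0]]]'
python3 -m handwheel '[[[0,0,0,0,0,0,0],[0,0,0,0,0,0,0],[0,0,0,0,0,0,0],[0,0,0,0,0,0,0],[0,0,0,0,0,0,0],[0,0,0,0,0,0,0],[0,0,0,0,0,0,0]]]'
python3 -m handwheel '[[[0,0,0,0,0,0,0],[0,0,0,0,0,0,0],[0,0,0,0,0,0,0],[0,0,0,0,0,0,0],[0,0,0,0,0,0,0]]]'
python3 ang.py
```

```text
clock: 21.68
tcp_pos: [0.451, -0.097, 0.0952]
orientation: [-3.11, -0.423, 0.002]
contact_force: [-4.2, 12.8, 3.8]
grip_width: -0.0002
clock: 22.27
tcp_pos: [0.451, -0.097, 0.0952]
orientation: [-3.11, -0.423, 0.002]
contact_force: [-3.8, 13.5, 3.9]
grip_width: -0.0
clock: 22.68
tcp_pos: [0.4511, -0.097, 0.0952]
orientation: [-3.11, -0.423, 0.002]
contact_force: [-4.4, 13.0, 3.6]
grip_width: -0.0003
scene 101 [ 0.59   -0.0862  0.0725] -89.4 0.0552
scene 99 [0.6367 0.0029 0.0722] 35.7 0.0581
scene 111 [ 0.5375 -0.0019  0.0717] 150.7 0.0596
scene knob 46 [0.082  0.0861 0.0868] [ 0.6978 -0.0367  0.082 ]
side 38 [0.6394 0.002  0.0727] 33.5 0.0598
side knob 31 [0.0788 0.0826 0.0839] [ 0.701  -0.0335  0.0788]
```

View pics/side_now.png

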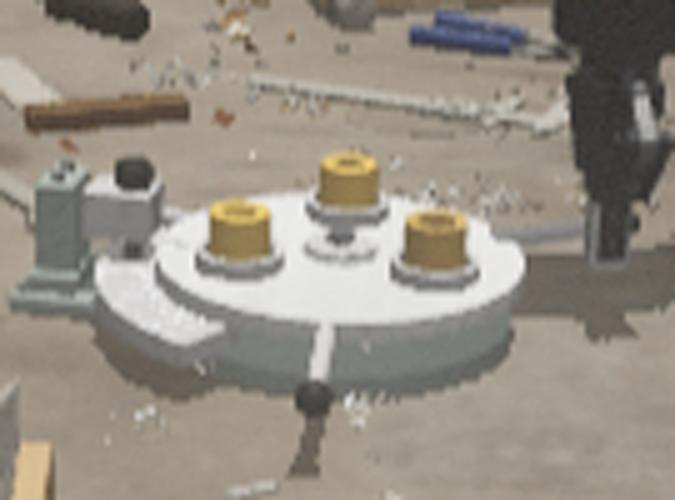

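A lean of about 14.3 N has been held for over a second without the table yielding, and the pin is down. Now I'll back off along the push direction, then rise.

```bash
python3 -m handwheel '[[[-0.0004,0.001,0,0,0,0,0],[-0.0008,0.002,0,0,0,0,0],[-0.001,0.003,0,0,0,0,0],[-0.002,0.006,0,0,0,0,0],[-0.003,0.01,0,0,0,0,0],[-0.003,0.01,0,0,0,0,0],[0,0,0,0,0,0,0],[0,0,0,0,0,0,0]]]'
python3 -m handwheel '[[[0,0,0.02,0,0,0,0],[0,0,0.03,0,0,0,0],[0,0,0.03,0,0,0,0],[0,0,0.03,0,0,0,0],[0,0,0.03,0,0,0,0],[0,0,0,0,0,0,0],[0,0,0,0,0,0,0],[0,0,0,0,0,0,0],[0,0,0,0,0,0,0],[0,0,0,0,0,0,0]]]'
python3 ang.py
python3 - <<'E'
from h import *
o=r.get_obs(); p,d,C=shot("wrist","wrist12.png"); print(o["clock"],o["tcp_pos"],o["contact_force"])
p,d,C=shot("scene","scene12.png")
a=p[80:260,160:370,::-1]; b=cv2.imread('pics/wrist12.png')
cv2.imwrite('pics/f12.png',np.hstack([cv2.resize(a,(420,360),interpolation=cv2.INTER_CUBIC),cv2.resize(b[0:260,:370],(380,360))]))
E
```

```text
clock: 23.45
tcp_pos: [0.4415, -0.0675, 0.0955]
orientation: [3.113, 0.421, -0.0]
contact_force: [-1.4, -0.4, 0.2]
grip_width: -0.0004
clock: 24.28
tcp_pos: [0.4409, -0.0683, 0.2342]
orientation: [-3.113, -0.418, 0.004]
contact_force: [0.4, 0.3, 0.0]
grip_width: -0.0
scene 99 [ 0.589  -0.0856  0.0723] -90.5 0.0546
scene 99 [0.6369 0.0025 0.0724] 35.2 0.058
scene 109 [ 0.538  -0.0017  0.0715] 150.4 0.0593
scene knob 45 [0.0823 0.0853 0.0857] [ 0.6977 -0.037   0.0823]
side 31 [ 0.5907 -0.0847  0.0725] -88.7 0.0537
side 36 [0.64   0.002  0.0728] 33.1 0.0604
side knob 32 [0.0781 0.083  0.083 ] [ 0.7009 -0.032   0.0781]
24.3833 [ 0.4411883  -0.06817905  0.23444062] [ 0.07322136 -0.98255554 -0.41920123]
```

View pics/side_now.png

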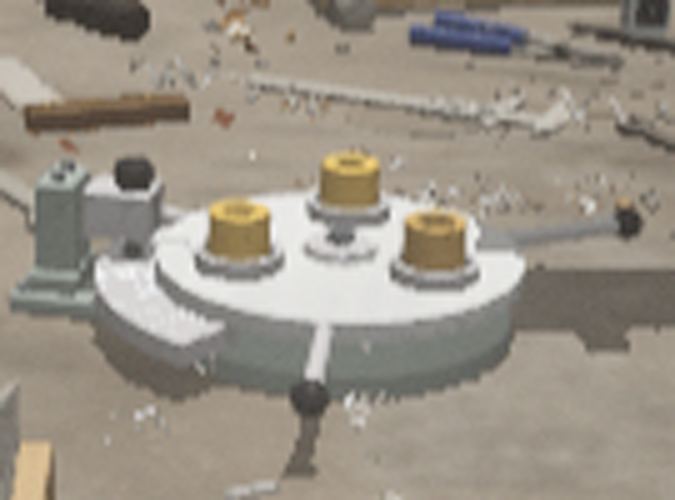

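View pics/f12.png

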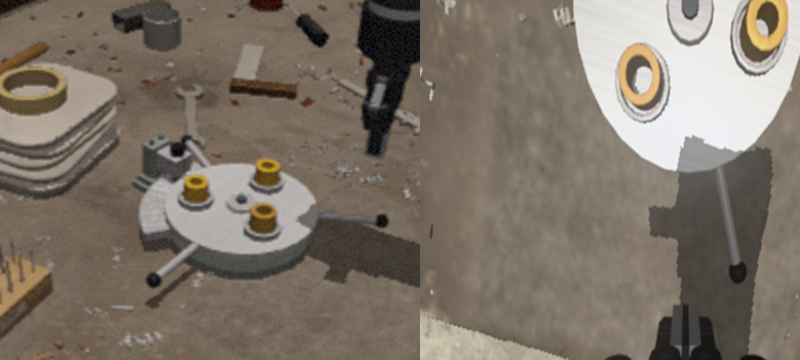

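The pin is down, the bushing is upright in its nest, and the hand is clear at a TCP height of 0.234 m. Handing in.

Run:
```python
from h import *
print(r.get_obs()["qvel"].round(3)); print(r.hand_in())
```

```text
[ 0.001 -0.005 -0.001 -0.004 -0.     0.002  0.001]
the job is handed in; nothing more can be done
None
```

I put the bronze bushing upright in the empty nest and released it. I then pushed the away spoke slowly anticlockwise until the index pin dropped, and handed the job in at about 24 s with the table locked and loaded. `hand_in` gives no verdict, so these are my own last checks:

- **Bushing:** after release it stood upright, with its top at 75.5 mm. By the wrist camera its centre was about 1 mm from the nest's. After the push it still stood upright at the same height in the scene and side views. I did not re-measure its exact centring then.
- **Pin:** the knob top fell from about 93 to 83–84 mm in the side camera, and by the same 9 mm in the scene camera. It stayed down after I backed off. The two cameras differ by 2–3 mm in absolute height, with the scene camera reading higher.
- **Lean:** I held about 14 N for just over a second, and no reading went above about 14.5 N. The table held.
- **At hand-in:** the fingers were well clear of everything. I saw no table movement, but I did not measure its speed.

One disagreement came up. Fitting the spoke's angle in the wrist images gave inconsistent values during the push, differing by up to 12°. I tracked the table by the bushings' positions instead.

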